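# Key a filter cartridge into the water-filter station

## Task

Fit the water-filter cartridge into the round well of the filter station. Its foot has one notch and somewhere in the well stands one sprung key you cannot see properly: rest the foot lightly on the key, turn until the notch finds it, then lower the cartridge fully home, upright, and let go. Never force it, and leave the jam jar, spice jar and mug standing where they are.

Things in the scene. Friction and masses are not known exactly. Their poses are not given: they have to be found in the camera images.
- cartridge: White and blue filter cartridge standing upright, 102 mm tall, 0.2 to 0.32 kg. Origin: centre of its underside, z up. Round foot flange 56 mm in diameter, z 0 to 16 mm; barrel above it 45 mm, cap 53 mm in diameter at z 60 to 68 mm. One notch in the foot, in its -x side; a white dash on the handle's top lies on the same side.
- cartridge_grip (a point): On the blue handle bar on top of the cartridge, 92 mm above its underside; a TCP here leaves the fingertips just clear of the cap. The bar is 46 mm along the cartridge's x, 14 mm thick along its y (grip across this), z 68 to 102 mm.
- cartridge_notch (a point): Middle of the foot's only notch, at the underside, 25.5 mm from the cartridge's axis towards its -x. The notch is 12 mm wide, about 5 mm deep inward, and runs up the full 16 mm of the flange.
- station: Black filter station, a fixed low block 130 x 150 x 50 mm (x, y, z). Origin: centre of its underside, z up; -x is its front, with a steel nozzle and a white dash on the top. More than 25 N between it and the cartridge would break it. To its left stands a dish rack with plates and cutlery, about 230 mm high.
- well_mouth (a point): Centre of the round well's mouth, in the station's top face: 60 mm in diameter with a 3 mm chamfer, 40 mm deep. At its wall stands one black key, 9 mm wide, top 14 mm above the floor, 5 mm inward. Seen from the well's centre it lies at the station's -x, turned about vertical by an unknown 0 to 0.7 rad (40 degrees) either way. It does not turn with the cartridge.
- station_floor (a point): Centre of the well's floor, 10 mm above the station's underside; the cartridge's origin is here when home. The floor is a sprung pad: 4 N to start, 2.5 N per mm, 4 mm travel. The key gives downward too: 1 N to start, 1 N per mm, hard stop at 6 mm. Under the notch (3 degrees play either side) it springs up: the load drops, turning is blocked, and the cartridge can sink to the floor.
- jam: Jam jar with red lid, 65 x 69 mm, 86 mm tall; origin at the centre of its underside. Bystander.
- spice: Spice jar with dark lid, 41 mm diameter, 105 mm tall; origin at the centre of its underside. Bystander.
- mug: Cream mug, 82 mm body diameter, 94 mm tall; origin at the centre of its underside. Bystander.
Mind the look-alikes: they are no part of the job. What is shaped like the cartridge but orange is not meant.

How it is judged:
On the way, in this order (a step that is already met when the one before it is completed fails the run):
1. the cartridge is lifted clear of the worktop (height (world z) of cartridge above 0.055 m), for 0.1 s.
2. the cartridge is keyed and fully down in the well (z of cartridge in the frame of station_floor below 0.004 m and horizontal distance between cartridge and station_floor below 0.005 m), for 0.2 s.
At the end, for the whole second after the job is handed in: The cartridge stands at rest and upright (within 0.08 rad) on the floor of the well, its underside within 4 mm of the floor and its axis within 5 mm of the well's, notch over the key (all of step 2 and angle between cartridge's own z axis and vertical below 0.08 rad and linear speed of cartridge below 0.02 m/s); the robot touches nothing.
It fails at once if cartridge and station are pressed together with more than 25 N (contact force between cartridge and station above 25 N).
It fails at once if the jam jar is moved more than 30 mm or tipped (distance of jam from where it was at the start of the episode above 0.03 m or angle between jam's own z axis and vertical above 0.3 rad).
It fails at once if the spice jar is moved more than 30 mm or tipped (distance of spice from where it was at the start of the episode above 0.03 m or angle between spice's own z axis and vertical above 0.3 rad).
It fails at once if the mug is moved more than 30 mm or tipped (distance of mug from where it was at the start of the episode above 0.03 m or angle between mug's own z axis and vertical above 0.3 rad).
It also fails if it takes over 72 s, if anything falls off the work surface, if the arm or the gripper's body presses on something with over 40 N, if the wrist force passes 120 N, or if a joint passes its speed limit or range.

## Robot

A 6-joint arm with a two-finger parallel gripper is mounted at the origin on a cart in front of the work surface, level with it; the furniture and walls round the work are solid. World frame = base frame: x ahead of the robot, y to its left, z up, the work surface at z = 0. Lengths are in m, angles in rad, forces in N, time in s.
With the tool pointing down it reaches from about 0.35 to 0.775 m from the base axis. Payload 7.3 kg.
Tool frame: the origin (TCP) lies between the finger pads, 19 mm behind the fingertips; this is the grasp point; z points along the fingers, y is the line along which they close (so a half turn about z gives the same grasp; the last joint's range is limited). The gripper opens to 92 mm and grips with 3 to 60 N. Pads are 19 mm wide; open, the fingers measure 130 mm over their backs; the gripper's body (75 mm by 190 mm) begins 47 mm behind the grasp point.
Start: joints at [1.168, 0.342, 1.524, -0, 1.275, -0.146], TCP at [0.133, 0.508, 0.246] pointing down, gripper open.
Joint ranges: [-2.53, 2.53], [-0.77, 2.02], [0.04, 2.7], [-1, 4.14], [0.28, 2.66], [-3.11, 3.11]. Speed limits (rad/s): [2.57, 2.57, 3.14, 3.14, 3.14, 3.14].

## Interface

Orientations are given as [roll, pitch, yaw] about the fixed x, y, z axes, in that order (R = Rz(yaw) Ry(pitch) Rx(roll)).
In Python, from cell import * gives the robot as it stands.
- The arm moves only by the tool arm_command, never from a script. Its arguments are lists of equal length, an entry for each row: "xyz": the shift along the world's x, y, z in mm, a list of three; "spin": the turn about the world's z in degrees. In form: {"xyz": [[tx, ty, tz], ...], "spin": [spin, ...]}. A call has 1 to 20 rows; each row shifts and turns the commanded pose from where the row before left it; what a row does not reach is not made up. A row lasts 1/10 s, in which the tool goes at most 50 mm and 8.59 degrees, less where a joint would pass 70% of its speed; a pose out of reach is approached as far as the arm can. A call with a gripper value outside its range is refused whole. "jaw" is the opening, from -1 (shut) to 1 (fully open), set as the call begins (left out, the last holds). The fingers move at their own pace and stop on an object; "squeeze" is the grip in N (left out, the last holds). Time passes only in rows, so rows that do not move let the fingers close. It gives the time, the measured TCP pose, the force, the opening and the grip force at its end, in the units of the state.
- observe(): the state, without advancing time (a new reading comes with each control period).
- read_camera(name): name is "side" or "top"; returns a dict with "img" (400x640x3 uint8, red, green, blue), "depth" (400x640 float32, m along the optical axis (not along the pixel's ray), 0 where there is no reading), "fx", "fy", "cx", "cy" (pixels), "world_from_camera" (4x4, takes a point from camera to world coordinates). Camera axes: x right, y up, looking along -z (the intrinsics and any distortion apply to the point x, -y, -z); pixel columns grow to the right and rows downward; lengths in m; the calibration is good to about 2 mm. A picture is of the moment at which its call begins.
- hand_in(): hands the job in; it is judged then, once.
The state is a dict: "time": time; "qpos": joint angles; "qvel": joint speeds; "joint_efforts": joint torques, N m; "tool_pos": TCP position; "tool_rot": TCP orientation; "contact_force": force on the tool from outside, world axes, zero at the start; "torque": the same for the moment, N m; "opening": finger opening in m; "grip_force": force on a finger pad.
Only numpy, scipy, OpenCV 4.12 (cv2) and the standard library are available. Lean on these libraries where they do the work, as an engineer would, in place of code of your own. Each camera call takes 0.05 s, during which the arm holds its last target. There are 200 camera calls.

## Working session

There is one attempt and no reset: what is moved stays moved. The work goes in short steps, Python scripts to look and compute and a tool call to move; the robot and the scene stay as the last step left them, time stands still between calls to the robot, and variables do not carry over. Pictures are saved under pics/ and viewed, at most 10 in all, crops included, and the job is handed in when it is done.

Besides the shell and the picture viewer there is one more tool, called after "Call:" by a JSON object that holds its "fn" and its "kwargs", one argument or row to a line. arm_command: Moves the arm, as the interface text tells. Its arguments: {"type":"object","properties":{"xyz":{"type":"array","items":{"type":"array","items":{"type":"number"}}},"spin":{"type":"array","items":{"type":"number"}},"jaw":{"type":"number"},"squeeze":{"type":"number"}},"required":["xyz","spin"]}

```bash
mkdir -p pics
cat > h.py <<'E'
from cell import *
import numpy as np, cv2
def snap(n,f=None):
    c=read_camera(n)
    if f: cv2.imwrite('pics/'+f,c['img'][:,:,::-1])
    v,u=np.mgrid[0:400,0:640]; d=c['depth']
    p=np.stack([(u-c['cx'])/c['fx']*d,-(v-c['cy'])/c['fy']*d,-d],-1)
    T=c['world_from_camera']; c['P']=p@T[:3,:3].T+T[:3,3]; c['P'][d==0]=np.nan
    return c
E
python3 - <<'E'
from h import *
for n in('top','side'):
    c=snap(n,n+'1.png'); np.save(n+'P.npy',c['P']); np.save(n+'I.npy',c['img']); print(n,{k:c[k] for k in c if k not in('img','depth','P')})
s=observe(); print(s)
E
```

```text
top {'fx': 432.1388718120192, 'fy': 432.1388718120192, 'cx': 315.86862285541514, 'cy': 199.92064156175485, 'world_from_camera': array([[ 0.02219337,  0.99565959, -0.09038488,  0.40009607],
       [-0.99892906,  0.02575549,  0.03843672, -0.18715364],
       [ 0.0405978 ,  0.08943504,  0.99516491,  0.93085196],
       [ 0.        ,  0.        ,  0.        ,  1.        ]])}
side {'fx': 405.2507573565515, 'fy': 405.2507573565515, 'cx': 324.1528727558728, 'cy': 199.00365941531228, 'world_from_camera': array([[-0.92282857,  0.22506517, -0.31262294,  0.19261956],
       [-0.38508038, -0.5601175 ,  0.73347221,  0.44168998],
       [-0.01002653,  0.79725407,  0.60356061,  0.62080457],
       [ 0.        ,  0.        ,  0.        ,  1.        ]])}
{'time': 0.1, 'qpos': array([ 1.16798762e+00,  3.42662499e-01,  1.52486513e+00, -1.88164610e-05,
        1.27541622e+00, -1.46001398e-01]), 'qvel': array([-0.00037552, -0.00178589, -0.00174946,  0.0004527 , -0.00073081,
       -0.00097216]), 'joint_efforts': array([ 3.03854620e-03, -4.31999052e+01, -2.44696641e+01,  7.20078265e-02,
        5.25800907e-02, -3.03354909e-05]), 'tool_pos': array([0.13320532, 0.50749166, 0.24492921]), 'tool_rot': array([-3.14025322e+00, -1.78772359e-04,  2.88479071e+00]), 'contact_force': array([ 0.09099571, -0.08509532, -0.16698722]), 'torque': array([-0.03837093,  0.01183296,  0.03113605]), 'grip_force': 0.0, 'opening': 0.09162918154628476}
```

View pics/top1.png

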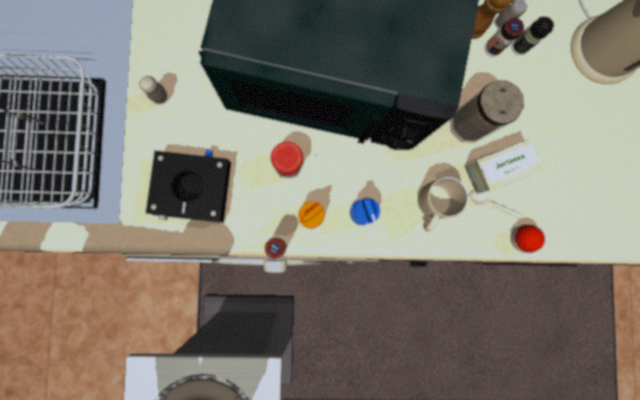

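View pics/side1.png

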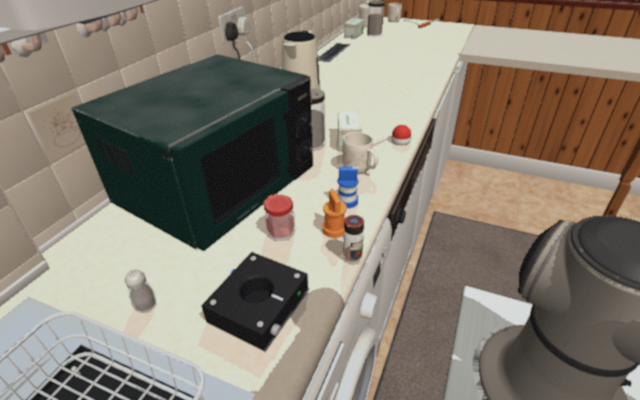

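Top view: blue cartridge at (365,211), orange decoy (312,214), station (187,186) with dash at (184,208), spice (275,247), jam (287,158), mug (443,196), and the rack on the left. Next I measure the poses from depth.

Run:
```python
from h import *
P=np.load('topP.npy');I=np.load('topI.npy').astype(int)
a=cv2.resize(I[180:240,330:400].astype(np.uint8)[:,:,::-1],None,fx=6,fy=6,interpolation=cv2.INTER_CUBIC)
b=cv2.resize(I[142:228,140:236].astype(np.uint8)[:,:,::-1],None,fx=4.186,fy=4.186,interpolation=cv2.INTER_CUBIC)[:360]
cv2.imwrite('pics/crop1.png',np.hstack([a,b[:, :379]]))
def at(u,v): return P[v,u].round(4)
for n,u,v in [('cart',365,211),('orange',312,214),('spice',275,247),('jam',287,158),('mug',443,196),('st',210,170),('well',187,186),('dash',184,208),('ctr',250,200)]: print(n,at(u,v))
# handle top points
for n in('top','side'):
    Q=np.load(n+'P.npy');J=np.load(n+'I.npy').astype(int)
    c=P[211,365]; m=(np.hypot(Q[...,0]-c[0],Q[...,1]-c[1])<.05)
    h=m&(Q[...,2]>.09)&(Q[...,2]<.115); p=Q[h]
    if len(p)>5:
        (cx,cy),sz,an=cv2.minAreaRect((p[:,:2]*1000).astype(np.float32)); print(n,len(p),p.mean(0),cx,cy,sz,an,p[:,2].max())
    cap=m&(Q[...,2]>.058)&(Q[...,2]<.074); p=Q[cap]; print('cap',len(p),cv2.minEnclosingCircle((p[:,:2]*1000).astype(np.float32)))
    w=h&(J.min(-1)>130); print('white',w.sum(),Q[w].mean(0) if w.any() else '')
    s=P[170,210]; m=(abs(Q[...,2]-.05)<.006)&(np.hypot(Q[...,0]-P[186,187][0],Q[...,1]-P[186,187][1])<.12)
    p=Q[m]; print('station',len(p),p[:,2].mean(),cv2.minAreaRect((p[:,:2]*1000).astype(np.float32)))
    # well: pixels inside below .04 near centre
    w=(Q[...,2]<.042)&(np.hypot(Q[...,0]-P[186,187][0],Q[...,1]-P[186,187][1])<.045)&(Q[...,2]>-.01)
    p=Q[w]; print('well',len(p),p.min(0),p.max(0))
    w=m&(J.min(-1)>130); print('stwhite',np.c_[np.argwhere(w)[:,::-1],Q[w].round(3)][:30])
```

```text
cart [ 0.4576 -0.3175  0.0833]
orange [ 0.4481 -0.2123  0.1017]
spice [ 0.3836 -0.1436  0.1064]
jam [ 0.5585 -0.1609  0.0861]
mug [ 0.4994 -0.4984  0.0101]
st [ 0.5357 -0.0038  0.0506]
well [0.5063 0.0515 0.0101]
dash [0.4569 0.0452 0.0489]
ctr [ 4.808e-01 -8.130e-02 -1.000e-04]
top 182 [ 0.46058741 -0.3229522   0.10037739] 460.6850891113281 -323.7388610839844 (47.15662384033203, 14.301616668701172) 20.43204116821289 0.1052947502592666
cap 319 ((461.2809143066406, -323.38739013671875), 26.29246711730957)
white 15 [ 0.44374247 -0.33098616  0.10170405]
station 4123 0.05014789743980286 ((504.1365966796875, 42.979007720947266), (151.1211395263672, 130.2821502685547), 85.13232421875)
well 655 [0.47724072 0.02186219 0.00409782] [0.53416633 0.07348167 0.04193396]
stwhite [[ 1.54e+02  1.50e+02  5.73e-01  1.11e-01  5.20e-02]
 [ 1.55e+02  1.50e+02  5.74e-01  1.10e-01  4.80e-02]
 [ 1.56e+02  1.50e+02  5.74e-01  1.07e-01  5.10e-02]
 [ 1.57e+02  1.50e+02  5.73e-01  1.04e-01  5.20e-02]
 [ 1.58e+02  1.50e+02  5.74e-01  1.03e-01  5.00e-02]
 [ 1.59e+02  1.50e+02  5.74e-01  1.02e-01  4.80e-02]
 [ 1.60
[... 2658 characters left out ...]
 4.80e-02]
 [ 2.95e+02  2.74e+02  4.50e-01 -1.80e-02  4.80e-02]
 [ 2.96e+02  2.74e+02  4.48e-01 -1.80e-02  4.90e-02]
 [ 2.97e+02  2.74e+02  4.45e-01 -1.70e-02  5.10e-02]
 [ 2.98e+02  2.74e+02  4.44e-01 -1.80e-02  5.10e-02]
 [ 3.07e+02  2.74e+02  4.29e-01 -2.70e-02  4.80e-02]
 [ 2.94e+02  2.75e+02  4.51e-01 -1.60e-02  4.70e-02]
 [ 2.95e+02  2.75e+02  4.48e-01 -1.40e-02  5.00e-02]
 [ 2.96e+02  2.75e+02  4.46e-01 -1.50e-02  5.00e-02]
 [ 2.97e+02  2.75e+02  4.45e-01 -1.50e-02  5.00e-02]
 [ 2.98e+02  2.75e+02  4.43e-01 -1.70e-02  4.90e-02]
 [ 2.99e+02  2.75e+02  4.41e-01 -1.70e-02  5.00e-02]
 [ 2.95e+02  2.76e+02  4.48e-01 -1.30e-02  4.90e-02]
 [ 2.96e+02  2.76e+02  4.47e-01 -1.50e-02  4.70e-02]]
```

View pics/crop1.png

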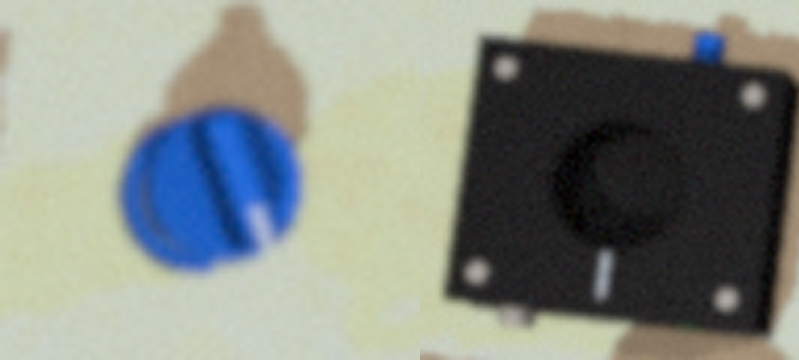

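Left half of the crop: the dash on the handle points to lower right, so the notch faces (-x,-y) and the yaw is about 22°. Right half: the well mouth is near crop (615,185), close to the block's centre. I'll fit the mouth and check the microwave and rack clearances.

Run:
```python
from h import *
from scipy.ndimage import label
for n in('top','side'):
    c=snap(n);Q=c['P'];o=c['world_from_camera'][:3,3]
    s0=np.array([.504,.043]) if n=='top' else np.array([.4995,.0406])
    z=.0501 if n=='top' else .048
    t=(o[2]-z)/(o[2]-Q[...,2]); R=o+(Q-o)*t[...,None]  # ray hits top plane
    m=(np.hypot(*(R[...,:2]-s0).transpose(2,0,1))<.045)&(Q[...,2]<z-.006)
    l,k=label(m); b=np.argmax(np.bincount(l.ravel())[1:])+1; m=l==b
    hull=cv2.convexHull((R[m][:,:2]*1000).astype(np.float32))
    print(n,m.sum(),R[m].mean(0),cv2.minEnclosingCircle(hull),cv2.minAreaRect(hull))
    M=(Q[...,2]>.13)&(Q[...,0]<.75)&(Q[...,0]>.3)&(Q[...,1]>-.6)&(Q[...,1]<.15)
    p=Q[M]
    if len(p):print('tall',p.min(0),p.max(0), [(y,p[abs(p[:,1]-y)<.02][:,0].min().round(3)) for y in(-.45,-.32,-.2,-.1,0) if (abs(p[:,1]-y)<.02).any()])
    M=(Q[...,2]>.05)&(Q[...,0]<.75)&(Q[...,0]>.3)&(Q[...,1]>.14)&(Q[...,1]<.6); p=Q[M]
    if len(p):print('rack',p.min(0),p.max(0))
```

```text
top 662 [0.50344715 0.04165422 0.0501    ] ((503.70465087890625, 42.21147918701172), 29.821212768554688) ((503.79364013671875, 41.179603576660156), (57.47138214111328, 56.22835159301758), 2.622307777404785)
tall [ 0.58151773 -0.59787233  0.13000573] [ 0.74999653 -0.0200555   0.27239998] [(-0.45, np.float64(0.602)), (-0.32, np.float64(0.599)), (-0.2, np.float64(0.634)), (-0.1, np.float64(0.653))]
rack [0.44777093 0.22937071 0.05017816] [0.74032519 0.42654616 0.11844974]
side 611 [0.49711709 0.04447201 0.048     ] ((497.97308349609375, 43.23518753051758), 29.12067222595215) ((497.8164978027344, 43.74543762207031), (56.5870361328125, 55.13505935668945), 78.00386810302734)
tall [ 0.57746509 -0.59796037  0.13000831] [0.74998959 0.00306029 0.47779459] [(-0.45, np.float64(0.596)), (-0.32, np.float64(0.594)), (-0.2, np.float64(0.63)), (-0.1, np.float64(0.648)), (0, np.float64(0.686))]
rack [0.44323602 0.22884202 0.0500431 ] [0.73640678 0.35649828 0.11368116]
```

Call:
{"fn": "arm_command", "kwargs": {
  "xyz": [
    [0,0,40],
    [0,0,40],
    [40,-20,20],
    [40,-30,0],
    [40,-30,0],
    [40,-30,0],
    [40,-30,0],
    [40,-30,0],
    [30,-40,0],
    [0,-50,0],
    [0,-50,0],
    [0,-50,0],
    [0,-50,0],
    [0,-50,0],
    [0,-50,0],
    [0,-50,0],
    [20,-50,0],
    [20,-50,0],
    [15,-50,0],
    [0,-50,0]
  ],
  "spin": [0,0,0,-8,-8,-8,-8,-8,-8,-8,-8,-8,-8,-8,-8,-8,-8,-8,-7,0],
  "jaw": 0.1
}}

```text
time: 2.2
tool_pos: [0.4556, -0.2449, 0.3449]
tool_rot: [-3.141, -0.0, 0.665]
contact_force: [1.4, 0.8, -0.6]
opening: 0.0503
grip_force: 0.0
```

Call:
{"fn": "arm_command", "kwargs": {
  "xyz": [
    [0,-40,-20],
    [0,-31,-40],
    [0,0,-40],
    [0,0,-40],
    [0,0,-40],
    [0,0,-30],
    [0,0,-20],
    [0,0,-13],
    [0,0,-10],
    [0,0,0],
    [0,0,0]
  ],
  "spin": [-8,-8,0,0,0,0,0,0,0,0,0]
}}

```text
time: 3.3
tool_pos: [0.4553, -0.3139, 0.0938]
tool_rot: [3.14, -0.001, 0.389]
contact_force: [0.3, 0.1, 0.5]
opening: 0.0507
grip_force: 0.0
```

Call:
{"fn": "arm_command", "kwargs": {
  "xyz": [
    [0,0,0],
    [0,0,0],
    [0,0,0],
    [0,0,0],
    [0,0,0],
    [0,0,0]
  ],
  "spin": [0,0,0,0,0,0],
  "jaw": -1,
  "squeeze": 30
}}

```text
time: 3.9
tool_pos: [0.455, -0.3136, 0.0932]
tool_rot: [3.141, -0.0, 0.389]
contact_force: [1.4, 0.2, 2.2]
opening: 0.0138
grip_force: 30.0
```

Call:
{"fn": "arm_command", "kwargs": {
  "xyz": [
    [0,0,20],
    [0,0,40],
    [0,0,40],
    [0,0,30],
    [0,20,0],
    [5,40,0],
    [5,40,0],
    [5,40,0],
    [5,40,0],
    [5,40,0],
    [5,40,0],
    [5,40,0],
    [5,30,0],
    [5,20,0],
    [0,10,0],
    [0,0,0],
    [0,0,0],
    [0,0,0]
  ],
  "spin": [0,0,0,0,0,0,0,0,0,0,0,0,0,0,0,0,0,0]
}}

```text
time: 5.7
tool_pos: [0.4996, 0.0454, 0.2229]
tool_rot: [3.141, 0.001, 0.388]
contact_force: [-0.2, -0.2, -2.9]
opening: 0.0139
grip_force: 30.0
```

```bash
cat > m.py <<'E'
from h import *
# cartridge in hand: find blue/white barrel-side points below gripper, per camera
import sys
for n in('top','side'):
    c=snap(n,n+sys.argv[1]+'.png');Q=c['P'];s=observe();t=s['tool_pos']
    J=c['img'].astype(int)
    blue=(J[...,2]>J[...,0]+50)
    r=np.hypot(Q[...,0]-t[0],Q[...,1]-t[1]);near=(r<.05)
    for nm,a,b,rad in(('foot',-.092,-.076,.028),('barrel',-.076,-.034,.0225),('cap',-.0315,-.0245,.0265)):
        k=near&(Q[...,2]-t[2]>a+.003)&(Q[...,2]-t[2]<b-.001);p=Q[k]
        if len(p)>20:
            from scipy.optimize import least_squares
            f=least_squares(lambda x:np.hypot(p[:,0]-x[0],p[:,1]-x[1])-rad,t[:2],loss='soft_l1',f_scale=.001)
            print(n,nm,len(p),(f.x*1000).round(1),'rms',np.sqrt(2*f.cost/len(p))*1000, 'z',p[:,2].min(),p[:,2].max())
    print('tcp',t*1000,np.degrees(s['tool_rot']),'F',s['contact_force'],s['torque'],'minz',Q[near][:,2].min())
E
python3 m.py A
```

```text
top foot 88 [503.1  48.5] rms 1.5357645730419567 z 0.1357751571420872 0.14592955340534408
top barrel 96 [501.   47.5] rms 0.43365636563510657 z 0.15043677466107475 0.18097082500208872
top cap 57 [503.9  48.2] rms 1.4255846480841932 z 0.19474027697334084 0.19742727097596247
tcp [499.71123724  45.36048355 222.96291696] [1.79988024e+02 2.10603396e-02 2.22022165e+01] F [ 1.235125   -0.34467112 -2.57415339] [-0.09561666  0.18051913  0.02488103] minz 0.006005542214834181
side foot 304 [498.  45.] rms 1.5438687975811949 z 0.13397470507781573 0.14592583002142046
side barrel 458 [497.5  45.8] rms 0.7029925602110377 z 0.1499675866095843 0.18776598413055268
side cap 265 [501.4  38.8] rms 2.6651355982216063 z 0.194479449781989 0.19745741863197203
tcp [499.72710103  45.44824944 222.96536658] [1.79992326e+02 1.93060091e-02 2.22022643e+01] F [ 0.50216164  0.46823439 -3.05503136] [-0.09467039  0.17316046 -0.03269759] minz 0.005336856818597968
```

View pics/sideA.png

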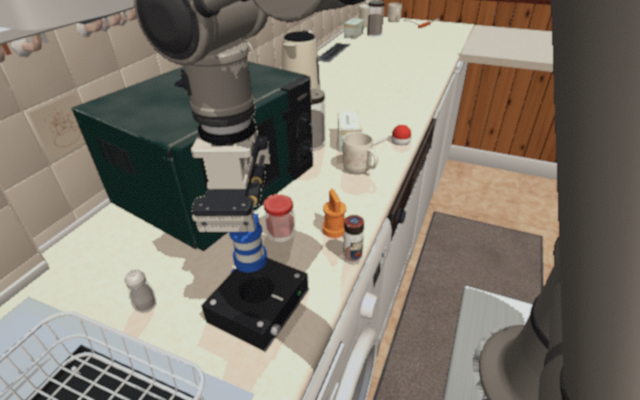

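Side view: the cartridge hangs upright in the gripper at (248,245), just above the well at (258,290), and the bystanders are untouched. I'll lower to just above the mouth, then re-measure.

Call:
{"fn": "arm_command", "kwargs": {
  "xyz": [
    [2,-2,-10],
    [0,-2,-20],
    [0,0,-20],
    [0,0,-15],
    [0,0,-5],
    [0,0,0],
    [0,0,0]
  ],
  "spin": [7,7,0,0,0,0,0]
}}

```text
time: 6.5
tool_pos: [0.5023, 0.0422, 0.1537]
tool_rot: [3.141, -0.001, 0.633]
contact_force: [0.2, -0.1, -2.6]
opening: 0.014
grip_force: 30.0
```

```bash
python3 m.py B
```

```text
top foot 81 [506.5  45.7] rms 1.4608586044855665 z 0.06496010971083821 0.07692607193262613
top barrel 72 [504.1  44.1] rms 0.4480703460834482 z 0.08096518071601444 0.10832169081022136
top cap 48 [508.   43.8] rms 1.787643367289902 z 0.12562316426012 0.12839211649352988
tcp [502.43544778  42.25737165 153.9336961 ] [ 1.79930567e+02 -7.64440361e-02  3.62707382e+01] F [ 0.3416313   1.79460303 -2.81317946] [-0.10539588  0.14598702 -0.03010532] minz 0.003555526486011651
side foot 265 [500.9  41.6] rms 1.545917625697781 z 0.06499822585350579 0.07692028086122649
side barrel 371 [500.3  42.5] rms 0.6610583204009772 z 0.08104617836023165 0.11665086890048904
side cap 106 [502.5  38.7] rms 1.9514758132952217 z 0.1255484901456459 0.12844799657556266
tcp [502.42137565  42.30356483 153.96233394] [ 1.79927192e+02 -8.05457373e-02  3.62764176e+01] F [ 0.21284548  0.22470652 -2.65393985] [-0.11727427  0.09598293  0.01821888] minz 0.005284274655077081
```

Call:
{"fn": "arm_command", "kwargs": {
  "xyz": [
    [-1,-1,0],
    [0,0,-4],
    [0,0,-4],
    [0,0,-3],
    [0,0,-3],
    [0,0,-3],
    [0,0,0]
  ],
  "spin": [0,0,0,0,0,0,0]
}}

```text
time: 7.3
tool_pos: [0.5005, 0.0415, 0.1355]
tool_rot: [-3.141, 0.001, 0.633]
contact_force: [0.2, 0.8, -2.9]
opening: 0.0138
grip_force: 30.0
```

Call:
{"fn": "arm_command", "kwargs": {
  "xyz": [
    [0,0,-3],
    [0,0,-3],
    [0,0,-3],
    [0,0,-3],
    [0,0,-2],
    [0,0,0]
  ],
  "spin": [0,0,0,0,0,0]
}}

```text
time: 7.9
tool_pos: [0.5006, 0.0415, 0.1217]
tool_rot: [-3.141, 0.001, 0.633]
contact_force: [0.3, -0.1, -4.1]
opening: 0.0138
grip_force: 30.0
```

Call:
{"fn": "arm_command", "kwargs": {
  "xyz": [
    [0,0,-1],
    [0,0,-1],
    [0,0,-1],
    [0,0,0]
  ],
  "spin": [0,0,0,0]
}}

```text
time: 8.3
tool_pos: [0.5008, 0.0414, 0.1189]
tool_rot: [-3.142, 0.0, 0.633]
contact_force: [0.2, -0.2, -3.8]
opening: 0.0141
grip_force: 30.0
```

Call:
{"fn": "arm_command", "kwargs": {
  "xyz": [
    [0,0,-1],
    [0,0,-1],
    [0,0,0]
  ],
  "spin": [0,0,0]
}}

```text
time: 8.6
tool_pos: [0.5009, 0.0414, 0.117]
tool_rot: [3.141, -0.0, 0.633]
contact_force: [0.1, -0.4, -1.4]
opening: 0.0134
grip_force: 30.0
```

Call:
{"fn": "arm_command", "kwargs": {
  "xyz": [
    [0,0,-1],
    [0,0,0],
    [0,0,0]
  ],
  "spin": [0,0,0]
}}

```text
time: 8.9
tool_pos: [0.5009, 0.0414, 0.1161]
tool_rot: [3.141, -0.0, 0.633]
contact_force: [-0.7, -0.5, -1.6]
opening: 0.014
grip_force: 30.0
```

Call:
{"fn": "arm_command", "kwargs": {
  "xyz": [
    [0,0,-1],
    [0,0,0],
    [0,0,0]
  ],
  "spin": [0,0,0]
}}

```text
time: 9.2
tool_pos: [0.5009, 0.0414, 0.1151]
tool_rot: [3.141, -0.0, 0.633]
contact_force: [-0.1, -0.3, 0.0]
opening: 0.0139
grip_force: 30.0
```

Call:
{"fn": "arm_command", "kwargs": {
  "xyz": [
    [0,0,0],
    [0,0,0],
    [0,0,0],
    [0,0,0],
    [0,0,0]
  ],
  "spin": [-2,-2,-2,-2,0]
}}

```text
time: 9.7
tool_pos: [0.5007, 0.0412, 0.115]
tool_rot: [3.141, 0.0, 0.494]
contact_force: [-1.8, -1.0, 0.1]
opening: 0.0136
grip_force: 30.0
```

Call:
{"fn": "arm_command", "kwargs": {
  "xyz": [
    [0,0,0],
    [0,0,0],
    [0,0,0],
    [0,0,0],
    [0,0,0]
  ],
  "spin": [-2,-2,-2,0,0]
}}

```text
time: 10.2
tool_pos: [0.5008, 0.0414, 0.115]
tool_rot: [3.141, 0.0, 0.39]
contact_force: [-0.3, -1.0, 0.5]
opening: 0.0139
grip_force: 30.0
```

Call:
{"fn": "arm_command", "kwargs": {
  "xyz": [
    [0,0,0],
    [0,0,0],
    [0,0,0],
    [0,0,0],
    [0,0,0]
  ],
  "spin": [-2,-2,-2,0,0]
}}

```text
time: 10.7
tool_pos: [0.5008, 0.0414, 0.115]
tool_rot: [3.141, 0.0, 0.286]
contact_force: [-0.8, -1.5, -0.3]
opening: 0.0138
grip_force: 30.0
```

Call:
{"fn": "arm_command", "kwargs": {
  "xyz": [
    [0,0,0],
    [0,0,0],
    [0,0,0],
    [0,0,0],
    [0,0,0]
  ],
  "spin": [-2,-2,-2,0,0]
}}

```text
time: 11.2
tool_pos: [0.5009, 0.0414, 0.115]
tool_rot: [3.141, -0.0, 0.181]
contact_force: [-0.3, -1.3, -1.0]
opening: 0.0137
grip_force: 30.0
```

Call:
{"fn": "arm_command", "kwargs": {
  "xyz": [
    [0,0,0],
    [0,0,0],
    [0,0,0],
    [0,0,0],
    [0,0,0]
  ],
  "spin": [-2,-2,-2,0,0]
}}

```text
time: 11.7
tool_pos: [0.5009, 0.0414, 0.1151]
tool_rot: [3.141, -0.0, 0.076]
contact_force: [0.4, -1.3, 0.1]
opening: 0.0138
grip_force: 30.0
```

Call:
{"fn": "arm_command", "kwargs": {
  "xyz": [
    [0,0,0],
    [0,0,0],
    [0,0,0],
    [0,0,0],
    [0,0,0]
  ],
  "spin": [-2,-2,-2,0,0]
}}

```text
time: 12.2
tool_pos: [0.5009, 0.0414, 0.1151]
tool_rot: [3.141, -0.0, -0.028]
contact_force: [-0.4, -1.5, -0.0]
opening: 0.0139
grip_force: 30.0
```

Call:
{"fn": "arm_command", "kwargs": {
  "xyz": [
    [0,0,0],
    [0,0,0],
    [0,0,0],
    [0,0,0],
    [0,0,0]
  ],
  "spin": [-2,-2,-2,0,0]
}}

```text
time: 12.7
tool_pos: [0.501, 0.0413, 0.1151]
tool_rot: [3.141, -0.0, -0.133]
contact_force: [-0.1, -2.1, -0.3]
opening: 0.0136
grip_force: 30.0
```

Call:
{"fn": "arm_command", "kwargs": {
  "xyz": [
    [0,0,0],
    [0,0,0],
    [0,0,0],
    [0,0,0],
    [0,0,0]
  ],
  "spin": [-2,-2,-2,0,0]
}}

```text
time: 13.2
tool_pos: [0.5009, 0.0414, 0.115]
tool_rot: [3.141, -0.0, -0.238]
contact_force: [-0.8, -3.3, -0.9]
opening: 0.014
grip_force: 30.0
```

```bash
python3 -c "
from h import *
for i in range(4):
    read_camera('top'); s=observe(); print(s['contact_force'].round(2),s['torque'].round(3),s['tool_rot'][2])"
```

```text
[-0.68 -2.15 -0.46] [-0.724  0.261 -0.018] -0.23800429837714066
[ 0.05 -3.62 -0.81] [-0.781  0.26  -0.002] -0.23821325094768375
[-0.18 -3.03 -0.11] [-0.809  0.252  0.092] -0.23844927724844767
[ 0.57 -3.93 -0.71] [-0.86   0.296  0.028] -0.23865514634604668
```

Call:
{"fn": "arm_command", "kwargs": {
  "xyz": [
    [0,-1,0],
    [0,0,0],
    [0,0,0]
  ],
  "spin": [0,0,0]
}}

```text
time: 13.7
tool_pos: [0.5008, 0.0408, 0.115]
tool_rot: [-3.141, 0.0, -0.239]
contact_force: [-0.6, 0.9, -0.8]
opening: 0.0138
grip_force: 30.0
```

```bash
cat > f.py <<'E'
from h import *
F=[]
for i in range(4):
    read_camera('top'); s=observe(); F.append(np.r_[s['contact_force'],s['torque']])
print(np.mean(F,0).round(2),s['tool_pos'].round(4),s['tool_rot'].round(3))
E
python3 f.py
```

```text
[-0.01  0.8  -0.1   0.27  0.25 -0.02] [0.5008 0.0407 0.115 ] [-3.141  0.    -0.239]
```

Call:
{"fn": "arm_command", "kwargs": {
  "xyz": [
    [0,0,0],
    [0,0,0],
    [0,0,0],
    [0,0,0],
    [0,0,0]
  ],
  "spin": [-2,-2,-2,0,0]
}}

```text
time: 14.4
tool_pos: [0.5006, 0.0403, 0.1149]
tool_rot: [3.141, 0.0, -0.343]
contact_force: [-1.4, -1.8, -0.1]
opening: 0.0138
grip_force: 30.0
```

```bash
python3 f.py
```

```text
[-1.2  -0.94  0.08 -0.28  0.52  0.03] [0.5007 0.0404 0.115 ] [ 3.141  0.    -0.344]
```

Call:
{"fn": "arm_command", "kwargs": {
  "xyz": [
    [0,0,0],
    [0,0,0],
    [0,0,0],
    [0,0,0],
    [0,0,0]
  ],
  "spin": [-2,-2,-2,0,0]
}}

```text
time: 15.1
tool_pos: [0.5009, 0.0405, 0.115]
tool_rot: [-3.141, -0.0, -0.448]
contact_force: [0.1, -0.3, -0.3]
opening: 0.014
grip_force: 30.0
```

```bash
python3 f.py
```

```text
[-0.46 -0.27 -0.42 -0.11  0.34  0.02] [0.5009 0.0405 0.115 ] [-3.142 -0.    -0.448]
```

Call:
{"fn": "arm_command", "kwargs": {
  "xyz": [
    [0,0,0],
    [0,0,0],
    [0,0,0],
    [0,0,0],
    [0,0,0]
  ],
  "spin": [-2,-2,-2,0,0]
}}

```text
time: 15.8
tool_pos: [0.5007, 0.0403, 0.1148]
tool_rot: [3.141, 0.0, -0.552]
contact_force: [-1.1, -2.1, -1.6]
opening: 0.0138
grip_force: 30.0
```

```bash
python3 f.py
```

```text
[-0.77 -2.45 -2.92 -0.55  0.35  0.05] [0.5007 0.0404 0.1149] [ 3.141  0.    -0.553]
```

Call:
{"fn": "arm_command", "kwargs": {
  "xyz": [
    [0,0,0],
    [0,0,-1],
    [0,0,-1],
    [0,0,-1],
    [0,0,-1],
    [0,0,0]
  ],
  "spin": [1,0,0,0,0,0]
}}

```text
time: 16.6
tool_pos: [0.5009, 0.0404, 0.1109]
tool_rot: [3.142, -0.0, -0.536]
contact_force: [0.2, -2.4, -1.1]
opening: 0.0136
grip_force: 30.0
```

```bash
python3 f.py
```

```text
[ 0.06 -2.25 -2.04 -0.56  0.19  0.04] [0.5009 0.0404 0.1111] [ 3.142 -0.    -0.536]
```

Call:
{"fn": "arm_command", "kwargs": {
  "xyz": [
    [0,0,0],
    [0,0,-1],
    [0,0,-1],
    [0,0,-1],
    [0,0,-1],
    [0,0,-1],
    [0,0,0]
  ],
  "spin": [1,0,0,0,0,0,0]
}}

```text
time: 17.5
tool_pos: [0.5007, 0.0405, 0.1058]
tool_rot: [3.141, 0.0, -0.519]
contact_force: [0.2, -0.6, -2.9]
opening: 0.0141
grip_force: 30.0
```

```bash
python3 f.py
```

```text
[ 0.16 -0.81 -3.28 -0.19  0.17 -0.01] [0.5008 0.0405 0.106 ] [ 3.141  0.    -0.519]
```

Clean. Down to the floor now.

Call:
{"fn": "arm_command", "kwargs": {
  "xyz": [
    [0,0,-1],
    [0,0,-1],
    [0,0,-0.5],
    [0,0,0],
    [0,0,0]
  ],
  "spin": [0,0,0,0,0]
}}

```text
time: 18.2
tool_pos: [0.5008, 0.0404, 0.1035]
tool_rot: [3.141, 0.0, -0.519]
contact_force: [-0.5, -1.2, -2.7]
opening: 0.0136
grip_force: 30.0
```

```bash
python3 f.py
```

```text
[-0.23 -1.01 -2.8  -0.21  0.16  0.03] [0.5008 0.0404 0.1035] [ 3.141  0.    -0.519]
```

Call:
{"fn": "arm_command", "kwargs": {
  "xyz": [
    [0,0,-0.5],
    [0,0,-0.5],
    [0,0,0],
    [0,0,0]
  ],
  "spin": [0,0,0,0]
}}

```text
time: 18.8
tool_pos: [0.5009, 0.0404, 0.1028]
tool_rot: [-3.142, -0.0, -0.519]
contact_force: [-0.8, -0.3, 2.2]
opening: 0.0138
grip_force: 30.0
```

```bash
python3 f.py
```

```text
[-1.63 -0.64  2.79 -0.2   0.45  0.01] [0.5009 0.0404 0.1027] [-3.142 -0.    -0.519]
```

Call:
{"fn": "arm_command", "kwargs": {
  "xyz": [
    [0,0,0],
    [0,0,0],
    [0,0,0],
    [0,0,0],
    [0,0,0],
    [0,0,10],
    [0,0,20],
    [0,0,30],
    [0,0,30],
    [0,0,30],
    [0,0,30],
    [0,0,0],
    [0,0,0],
    [0,0,0]
  ],
  "spin": [0,0,0,0,0,0,0,0,0,0,0,0,0,0],
  "jaw": 0
}}

```text
time: 20.4
tool_pos: [0.5002, 0.0405, 0.2518]
tool_rot: [3.141, 0.002, -0.519]
contact_force: [-0.1, -0.3, 0.1]
opening: 0.0458
grip_force: 0.0
```

```bash
python3 f.py
python3 - <<'E'
from h import *
for n in('side','top'):
    c=snap(n,n+'Z.png');Q=c['P']
    k=(np.hypot(Q[...,0]-.5,Q[...,1]-.042)<.035)&(Q[...,2]>.104)&(Q[...,2]<.13);p=Q[k]
    if len(p):print(n,len(p),p.mean(0),p[:,2].max(),cv2.minAreaRect((p[:,:2]*1000).astype(np.float32)))
E
```

```text
[-0.36 -0.15 -0.07 -0.02  0.19 -0.  ] [0.5005 0.0405 0.2517] [ 3.141e+00  2.000e-03 -5.190e-01]
side 173 [0.49681313 0.04480939 0.10922151] 0.11229875031691905 ((497.6900634765625, 43.465694427490234), (13.398348808288574, 45.22304916381836), 61.058982849121094)
```

View pics/sideZ.png

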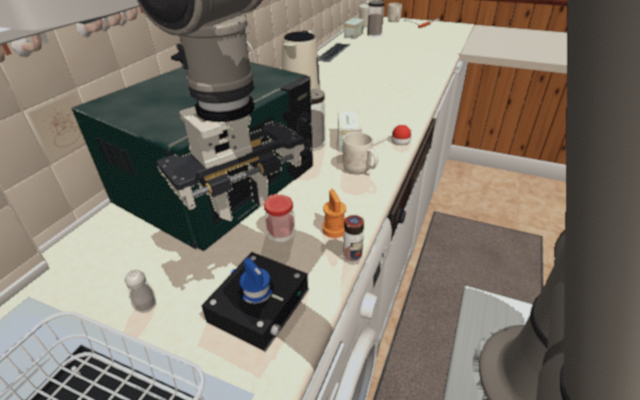

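The picture shows the cartridge sunk upright in the well at (256,285). The handle top is at z ≈ 0.111, so it is on the floor. The gripper is clear of it and the bystanders haven't moved.

```bash
python3 -c "
from cell import *
print(hand_in())"
```

```text
the job is handed in; nothing more can be done
None
```

The cartridge is in the well, keyed, upright and on the floor, released with the gripper clear and the jam jar, spice jar and mug where they were; the job is handed in at about 20 s, and no verdict was returned.

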